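# Return check of a roll-table log saw

## Robot

A 6-joint arm with a two-finger parallel gripper is mounted at the origin on the work surface. World frame = base frame: x ahead of the robot, y to its left, z up, the work surface at z = 0. Lengths are in m, angles in rad, forces in N, time in s.
With the tool pointing down it reaches from about 0.25 to 0.725 m from the base axis. Payload 4 kg.
Tool frame: the origin (TCP) lies between the finger pads, 19 mm behind the fingertips; this is the grasp point; z points along the fingers, y is the line along which they close (so a half turn about z gives the same grasp; the last joint's range is limited). The gripper opens to 85 mm and grips with 20 to 120 N. Pads are 22 mm wide; open, the fingers measure 114 mm over their backs; the gripper's body (76 mm by 85 mm) begins 54 mm behind the grasp point. The pads swing forward as they close: fully open they stand 13 mm farther back than shut.
Start: joints at [1.123, 0.241, 0.005, 1.335, 0, 1.571], TCP at [0.216, 0.451, 0.25] pointing down, gripper open.
Joint ranges: [-2.72, 2.72], [-1.05, 1.87], [-1.09, 1.28], [-1.99, 2.15], [-1.42, 1.44], [-3.14, 3.14]. Speed limits (rad/s): [2.79, 2.79, 3.14, 3.14, 3.14, 3.14].

## Interface

Orientations are given as a unit quaternion [x, y, z, w].
In Python, from workcell import monitor, viewer, job gives the robot as it stands.
- The arm moves only by the tool arm_command, never from a script. Its argument "increments" is a list of rows, each an object of numbers: "dx", "dy", "dz": the shift along the tool's x, y, z in cm; "wx", "wy", "wz": the turn, a rotation vector about the tool's x, y, z in rad; "grip": the finger opening in cm, from 0 to 8.54. In form: [{"dx": .., "dy": .., "dz": .., "wx": .., "wy": .., "wz": .., "grip": ..}, ...]. A call has 1 to 10 rows; each row is the pose to reach, as a shift and turn from the pose commanded when the call began, along the tool's axes at that moment; what a row does not reach only later rows make up. A row lasts 1/10 s, in which the tool goes at most 50 mm and 8.59 degrees, less where a joint would pass 70% of its speed; a pose out of reach is approached as far as the arm can. A call with a gripper value outside its range is refused whole. The fingers move at their own pace and stop on an object; the grip force is fixed at half the most. Time passes only in rows, so rows that repeat a pose let the fingers close. It gives the time, the measured TCP pose, the force, the opening and the grip force at its end, in the units of the state.
- monitor.get_obs(): the state, without advancing time (a new reading comes with each control period).
- viewer.camera(name): name is "scene" or "side" or "wrist"; returns (picture, depth): 400x640x3 uint8, red, green, blue; 400x640 float32, m along the optical axis (not along the pixel's ray), 0 where there is no reading.
- viewer.get_calibration(name): a dict with "fovy" (degrees; the focal length in pixels is half the picture's height over the tangent of half this angle, whatever the lens; pixels are square), "cx", "cy" (the principal point, pixels), "dist_coeffs" ([k1, k2, p1, p2, k3] as OpenCV has them; the pictures are not rectified), "view" (4x4, takes a point from world to camera coordinates). Camera axes: x right, y up, looking along -z (the intrinsics and any distortion apply to the point x, -y, -z); pixel columns grow to the right and rows downward; lengths in m; the calibration is good to about 2 mm. A picture is of the moment at which its call begins: read the wrist's pose just before it. get_calibration takes no time and is no camera call; for the wrist camera it gives the pose at the moment of the call.
- job.job_done(): hands the job in; it is judged then, once.
The state is a dict: "clock": time; "joint_pos": joint angles; "joint_vel": joint speeds; "tau": joint torques, N m; "eef_pos": TCP position; "tool_rot": TCP orientation; "ft_force": force on the tool from outside, world axes, zero at the start; "ft_torque": the same for the moment, N m; "grip_width": finger opening in m; "grasp_force": force on a finger pad.
Only numpy, scipy, OpenCV 4.12 (cv2) and the standard library are available. Lean on these libraries where they do the work, as an engineer would, in place of code of your own. Each camera call takes 0.05 s, during which the arm holds its last target. There are 200 camera calls.

## Task

The log saw is switched off; check that its rolling log table still comes home by itself. Push the table by its red handle all the way in to the far stop, let go, and as it rolls back on its own keep the gripper right with the handle, within 2 cm of it but not touching, until only the last 15 cm or so are left; then catch the table by the handle before it gets home, ease it gently onto the home stop and leave it there. Never let it bang into either stop, and leave the other things on the bench alone.

Things in the scene. Friction and masses are not known exactly. Their poses are not given: they have to be found in the camera images.
- saw: Fixed log saw, switched off: green frame 840 mm long (its y), 235 mm wide (its x), two round rails along y, yellow stop bars at both ends. Origin: under the frame's middle, on the bench. y runs along the rails from the home stop (-y end) to the far stop (+y end). The rails rise 0.016 rad towards +y, so the table rolls home to -y by gravity. Place and yaw (within 0.15 rad of straight) vary.
- hood (a point): Top of the orange hood over the 260 mm blade, 282 mm above the bench; hood and blade lie within 150 mm of this point along the saw's y and 20 mm along its x. A grey motor stands beyond it (+x). Keep clear; 250 mm in +x from the handle's line of travel.
- log_table (a joint): Rolling log table on the rails; value in m: 0 = resting on the home stop (its start), 0.5 = against the far stop. Rolling mass nominally 2.0 kg (1.2 to 3.2 kg from case to case), viscous drag 2.6 N s/m, dry friction 0.08 N, driven home by gravity, 0.016 x weight: let go at the far stop it starts at about 0.1 m/s2 and settles within 1 to 3 s at 0.04 to 0.16 m/s, heavier ones faster.
- log (a point): Top middle of the birch log clamped on the table (66 mm thick, 125 mm long across the rails), 82 mm above the aluminium plate (260 x 240 x 8 mm). A blue clamp stands over it, its top 43 mm above this point. It rides with the table, its near end 92 mm in +x (of the saw) from the handle's axis.
- handle (a point): Middle of the red upright grip of the push handle on the table; grasp here. Nearness to the handle is the distance from the TCP to this point. Grip: upright round bar, 28 mm thick, from 40 mm below to 36 mm above this point; plate top 66 mm below it. Nothing else within 60 mm of it. About 0.22 m above the bench; in the saw's frame at x = -0.098, y = -0.25 m + joint value.
- slice_big: Loose birch slice, 100 mm across, 30 mm thick, lying on the bench; origin under its middle. A bystander.
- slice_small: Loose birch slice, 68 mm across, 40 mm thick; origin under its middle. A bystander.
- tape: Yellow tape measure, 68 x 36 x 66 mm; origin under its middle. A bystander.

How it is judged:
On the way, in this order (a step that is already met when the one before it is completed fails the run):
1. the table is pushed in, within 25 mm of the far stop (value of joint log_table above 0.475 m), for 0.1 s.
2. the table rolls back by itself (faster than 0.02 m/s, nothing touched by the robot) with the TCP within 30 mm of the handle, for 2 s on end before the last 220 mm (velocity of joint log_table below -0.02 m/s and value of joint log_table above 0.22 m and distance between the grasp point and handle below 0.03 m and contact force between each of the fingers, the arm and anything else below 0.01 N), for 2 s.
3. still rolling by itself and untouched, with the TCP within 30 mm of the handle, less than 200 mm from home, for 0.3 s (velocity of joint log_table below -0.02 m/s and value of joint log_table between 0.01 and 0.2 m and distance between the grasp point and handle below 0.03 m and contact force between each of the fingers, the arm and anything else below 0.01 N), for 0.3 s.
4. the table is taken in hand again at least 10 mm before it is home (contact force between the fingers and anything else above 0.03 N and distance between the grasp point and handle below 0.06 m and value of joint log_table above 0.01 m), for 0.1 s.
At the end, for the whole second after the job is handed in: After the followed return and the catch, the table rests on the home stop (within 8 mm of it, below 0.01 m/s) and the robot has let go (value of joint log_table below 0.008 m and velocity of joint log_table between -0.01 and 0.01 m/s); the robot touches nothing.
It fails at once if the table bangs into the home stop (faster than 0.08 m/s in the last 6 mm) (value of joint log_table below 0.006 m and velocity of joint log_table below -0.08 m/s).
It fails at once if the table bangs into the far stop (faster than 0.2 m/s in the last 6 mm) (value of joint log_table above 0.494 m and velocity of joint log_table above 0.2 m/s).
It fails at once if a bystander is shifted by more than 40 mm (distance of any of slice_big, slice_small, tape from where it was at the start of the episode above 0.04 m).
It also fails if it takes over 64 s, if anything falls off the work surface, if the arm or the gripper's body presses on something with over 40 N, if the wrist force passes 120 N, or if a joint passes its speed limit or range.

## Working session

There is one attempt and no reset: what is moved stays moved. The work goes in short steps, Python scripts to look and compute and a tool call to move; the robot and the scene stay as the last step left them, time stands still between calls to the robot, and variables do not carry over. Pictures are saved under pics/ and viewed, at most 10 in all, crops included, and the job is handed in when it is done.

Besides the shell and the picture viewer there is one more tool, called as name([rows], argument=value, ...), one row to a line, values as JSON. arm_command: Moves the arm, as the interface text tells. Its arguments: {"type":"object","properties":{"increments":{"type":"array","items":{"type":"object","properties":{"dx":{"type":"number"},"dy":{"type":"number"},"dz":{"type":"number"},"wx":{"type":"number"},"wy":{"type":"number"},"wz":{"type":"number"},"grip":{"type":"number"}}}}},"required":["increments"]}

```bash
mkdir -p pics; cat > h.py <<'E'
import numpy as np, cv2
from workcell import monitor, viewer, job
def K(c):
    f=200/np.tan(np.radians(c["fovy"])/2)
    return np.array([[f,0,c["cx"]],[0,f,c["cy"]],[0,0,1]])
def pts(c,uv,d):
    "pixels+depth -> world"
    n=cv2.undistortPoints(np.float64(uv).reshape(-1,1,2),K(c),np.float64(c["dist_coeffs"])).reshape(-1,2)
    d=np.asarray(d,float)
    p=np.c_[n[:,0]*d,-n[:,1]*d,-d,np.ones(len(d))]
    return (p@np.linalg.inv(c["view"]).T)[:,:3]
def red(im):
    h=cv2.cvtColor(im,cv2.COLOR_RGB2HSV)
    return ((h[...,0]<6)|(h[...,0]>174))&(h[...,1]>150)&(h[...,2]>70)
def cloud(name,mask):
    c=viewer.get_calibration(name); im,d=viewer.camera(name)
    m=mask(im)&(d>0); v,u=np.nonzero(m)
    return im,np.c_[u,v],pts(c,np.c_[u,v],d[v,u])
E
python3 - <<'E'
from h import *
o=monitor.get_obs(); print(o)
ims=[]
for n in("scene","side"):
    im,uv,p=cloud(n,red); ims.append(im)
    print(n,len(p),uv.min(0),uv.max(0),np.percentile(p,[2,25,50,75,98],axis=0).round(3).tolist())
    cv2.imwrite(f"pics/{n}.png",im[...,::-1])
E
```

```text
{'clock': 0.0, 'joint_pos': array([1.12301726e+00, 2.41432675e-01, 3.72347300e-03, 1.33517285e+00,
       2.80852218e-06, 1.57078251e+00]), 'joint_vel': array([ 1.12793232e-04,  1.64381680e-03,  1.03626009e-03,  1.08471393e-03,
       -3.84506895e-05, -1.41061535e-03]), 'tau': array([-2.16866683e-03, -3.72319794e+01,  2.52405882e+01,  1.71774568e-02,
        6.18915215e-05,  4.24213965e-06]), 'eef_pos': array([0.21622917, 0.45018026, 0.24910277]), 'tool_rot': array([ 2.22016894e-01,  9.75042261e-01, -1.01652189e-03, -2.32916779e-04]), 'ft_force': array([ 0.10463531, -0.68560214,  0.39914168]), 'ft_torque': array([-0.01267106, -0.00376797,  0.05216486]), 'grasp_force': 0.0, 'grip_width': 0.08530170501371442}
scene 1469 [199  45] [630 239] [[-0.018, -0.269, 0.009], [0.143, 0.298, 0.087], [0.509, 0.824, 0.089], [0.628, 0.838, 0.092], [0.926, 0.852, 0.261]]
side 382 [105 172] [348 333] [[-0.023, -0.344, 0.015], [-0.002, -0.263, 0.02], [0.134, 0.334, 0.024], [0.449, 0.369, 0.065], [0.511, 0.419, 0.262]]
```

View pics/scene.png

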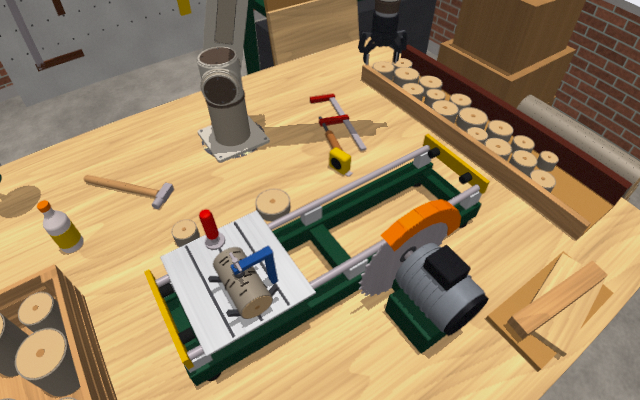

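View pics/side.png

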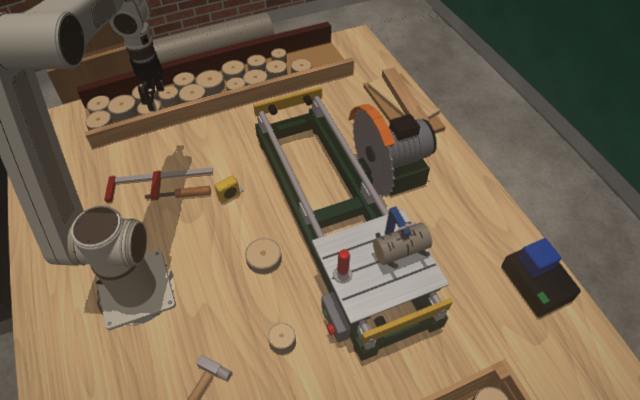

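The scene view shows the red handle at about (209,228), with the yellow stop bars at (167,318) home and (457,163) far. In the side view the handle is at (344,262), with the bars at (405,322) and (288,100). The bystanders lie on the robot side of the saw.

```bash
cat > m.py <<'E'
from h import *
def yel(im):
    h=cv2.cvtColor(im,cv2.COLOR_RGB2HSV); return (h[...,0]>20)&(h[...,0]<32)&(h[...,1]>180)&(h[...,2]>70)
def green(im):
    h=cv2.cvtColor(im,cv2.COLOR_RGB2HSV); return (h[...,0]>55)&(h[...,0]<90)&(h[...,1]>130)
box={"scene":[(195,205,222,252),(140,265,195,375),(420,130,495,195)],"side":[(333,245,355,280),(355,295,455,350),(250,85,325,115)]}
C={}
for n in box:
    c=viewer.get_calibration(n); im,d=viewer.camera(n)
    for k,(mk,b) in enumerate(zip((red,yel,yel),box[n])):
        m=mk(im)&(d>0); z=np.zeros_like(m); z[b[1]:b[3],b[0]:b[2]]=1; m&=z
        v,u=np.nonzero(m); p=pts(c,np.c_[u,v],d[v,u])
        if k==0: 
            # mask centroid ray info
            print(n,"handle",len(p),"z",np.percentile(p[:,2],[1,50,99]).round(3),"med",np.median(p,0).round(4)); 
            q=p[np.abs(p[:,2]-np.median(p[:,2]))<.02]
            cam=np.linalg.inv(c["view"])[:3,3]; dr=(q.mean(0)-cam)[:2]; dr/=np.linalg.norm(dr)
            print("  axis est",(q.mean(0)[:2]+dr*0.011).round(4))
        else:
            p=p[p[:,2]>.06]
            r=cv2.minAreaRect(p[:,:2].astype(np.float32)); 
            l=cv2.fitLine(p[:,:2].astype(np.float32),cv2.DIST_HUBER,0,.01,.01).ravel()
            print(n,"bar",len(p),np.array(r[0]).round(4),np.array(r[1]).round(3),"dir",np.degrees(np.arctan2(l[1],l[0])).round(2),p[:,2].min().round(3),p[:,2].max().round(3)); C[n,k]=np.array(r[0])
    v=C[n,2]-C[n,1]; print(n,"saw y dir: angle from world y",np.arctan2(-v[0],v[1]).round(4),"len",np.linalg.norm(v).round(3))
E
python3 m.py
```

```text
scene handle 340 z [0.188 0.236 0.263] med [ 0.5129 -0.2601  0.2355]
  axis est [ 0.5021 -0.2583]
scene bar 804 [ 0.5995 -0.4149] [0.014 0.232] dir -0.74 0.065 0.156
scene bar 885 [0.6088 0.3946] [0.023 0.232] dir 0.22 0.121 0.169
scene saw y dir: angle from world y -0.0115 len 0.81
side handle 92 z [0.22  0.259 0.263] med [ 0.5022 -0.2629  0.2588]
  axis est [ 0.5077 -0.2528]Traceback (most recent call last):
  File "m.py", line 12, in <module>
    v,u=np.nonzero(m); p=pts(c,np.c_[u,v],d[v,u])
                         ~~~^^^^^^^^^^^^^^^^^^^^^
  File "h.py", line 8, in pts
    n=cv2.undistortPoints(np.float64(uv).reshape(-1,1,2),K(c),np.float64(c["dist_coeffs"])).reshape(-1,2)
      ~~~~~~~~~~~~~~~~~~~^^^^^^^^^^^^^^^^^^^^^^^^^^^^^^^^^^^^^^^^^^^^^^^^^^^^^^^^^^^^^^^^^^
cv2.error: OpenCV(4.12.0) /io/opencv/modules/calib3d/src/undistort.dispatch.cpp:347: error: (-215:Assertion failed) CV_IS_MAT(_src) && CV_IS_MAT(_dst) && (_src->rows == 1 || _src->cols == 1) && (_dst->rows == 1 || _dst->cols == 1) && _src->cols + _src->rows - 1 == _dst->rows + _dst->cols - 1 && (CV_MAT_TYPE(_src->type) == CV_32FC2 || CV_MAT_TYPE(_src->type) == CV_64FC2) && (CV_MAT_TYPE(_dst->type) == CV_32FC2 || CV_MAT_TYPE(_dst->type) == CV_64FC2) in function 'cvUndistortPointsInternal'
```

arm_command([
  {"dx":-1,"dy":-0.9,"dz":-2,"wz":0.11},
  {"dx":-3.7,"dy":-3.4,"dz":-4,"wz":0.22},
  {"dx":-7,"dy":-6.3,"dz":-6,"wz":0.34},
  {"dx":-10.3,"dy":-9.3,"dz":-8,"wz":0.45},
  {"dx":-13.6,"dy":-12.3,"dz":-8,"wz":0.57},
  {"dx":-16.9,"dy":-15.3,"dz":-8,"wz":0.68},
  {"dx":-20.2,"dy":-18.3,"dz":-8,"wz":0.8},
  {"dx":-23.5,"dy":-21.3,"dz":-8,"wz":0.91},
  {"dx":-26.8,"dy":-24.3,"dz":-8,"wz":1.02},
  {"dx":-29.6,"dy":-26.9,"dz":-8,"wz":1.134},
])

```text
validation failed for argument at $.in...
```

```bash
python3 - <<'E'
from h import *
from scipy.spatial.transform import Rotation as R
o=monitor.get_obs(); r=R.from_quat(o["tool_rot"]).as_matrix()
print(o["clock"],o["eef_pos"],r.round(4).tolist())
E
sed -i 's/,red(/&/; s/"side":\[(333,245,355,280),(355,295,455,350),(250,85,325,115)\]/"side":[(325,240,365,285),(355,295,455,350),(250,85,325,118)]/; s/\*180/&/' m.py
sed -i 's/h\[...,1\]>180/h[...,1]>140/; s/p\[:,2\]>.06/p[:,2]>.1/' m.py; python3 m.py
```

```text
0.2 [0.21635842 0.45035543 0.24945748] [[-0.9014, 0.433, -0.0005], [0.433, 0.9014, -0.0012], [-0.0, -0.0013, -1.0]]
scene handle 342 z [0.189 0.235 0.263] med [ 0.5129 -0.26    0.2352]
  axis est [ 0.5022 -0.2583]
scene bar 816 [ 0.5999 -0.4149] [0.014 0.232] dir -0.86 0.11 0.156
scene bar 909 [0.6102 0.392 ] [0.231 0.03 ] dir -0.65 0.122 0.169
scene saw y dir: angle from world y -0.0127 len 0.807
side handle 93 z [0.211 0.259 0.264] med [ 0.502  -0.263   0.2592]
  axis est [ 0.5077 -0.253 ]
side bar 53 [ 0.5988 -0.416 ] [0.01  0.224] dir -1.44 0.116 0.156
side bar 145 [0.6119 0.3927] [0.015 0.224] dir -0.27 0.126 0.173
side saw y dir: angle from world y -0.0162 len 0.809
```

arm_command([
  {"dx":-1,"dy":-0.9,"dz":-2,"wx":0,"wy":0,"wz":0.11,"grip":8.5},
  {"dx":-3.7,"dy":-3.4,"dz":-4,"wx":0,"wy":0,"wz":0.22,"grip":8.5},
  {"dx":-7,"dy":-6.3,"dz":-6,"wx":0,"wy":0,"wz":0.34,"grip":8.5},
  {"dx":-10.3,"dy":-9.3,"dz":-8,"wx":0,"wy":0,"wz":0.45,"grip":8.5},
  {"dx":-13.6,"dy":-12.3,"dz":-8,"wx":0,"wy":0,"wz":0.57,"grip":8.5},
  {"dx":-16.9,"dy":-15.3,"dz":-8,"wx":0,"wy":0,"wz":0.68,"grip":8.5},
  {"dx":-20.2,"dy":-18.3,"dz":-8,"wx":0,"wy":0,"wz":0.8,"grip":8.5},
  {"dx":-23.5,"dy":-21.3,"dz":-8,"wx":0,"wy":0,"wz":0.91,"grip":8.5},
  {"dx":-26.8,"dy":-24.3,"dz":-8,"wx":0,"wy":0,"wz":1.02,"grip":8.5},
  {"dx":-29.6,"dy":-26.9,"dz":-8,"wx":0,"wy":0,"wz":1.134,"grip":8.5},
])

```text
clock: 1.3
eef_pos: [0.3672, 0.0781, 0.3302]
tool_rot: [0.713, 0.701, 0.0, 0.0]
ft_force: [-0.6, 0.5, 0.0]
grip_width: 0.0848
grasp_force: 0.0
```

arm_command([
  {"dx":-4,"dy":1.7,"dz":0,"wx":0,"wy":0,"wz":0,"grip":8.5},
  {"dx":-8,"dy":3.4,"dz":0,"wx":0,"wy":0,"wz":0,"grip":8.5},
  {"dx":-12,"dy":5.0,"dz":0,"wx":0,"wy":0,"wz":0,"grip":8.5},
  {"dx":-16,"dy":6.7,"dz":0,"wx":0,"wy":0,"wz":0,"grip":8.5},
  {"dx":-20,"dy":8.4,"dz":0,"wx":0,"wy":0,"wz":0,"grip":8.5},
  {"dx":-24,"dy":10.1,"dz":0,"wx":0,"wy":0,"wz":0,"grip":8.5},
  {"dx":-28,"dy":11.8,"dz":0,"wx":0,"wy":0,"wz":0,"grip":8.5},
  {"dx":-31.5,"dy":13.2,"dz":0,"wx":0,"wy":0,"wz":0,"grip":8.5},
  {"dx":-33.6,"dy":14.1,"dz":0,"wx":0,"wy":0,"wz":0,"grip":8.5},
  {"dx":-33.6,"dy":14.1,"dz":0,"wx":0,"wy":0,"wz":0,"grip":8.5},
])

```text
clock: 2.3
eef_pos: [0.5046, -0.2603, 0.3285]
tool_rot: [0.712, 0.702, -0.0, -0.001]
ft_force: [-0.3, -0.3, -0.2]
grip_width: 0.0847
grasp_force: 0.0
```

```bash
python3 - <<'E'
from h import *
from scipy.spatial.transform import Rotation as R
o=monitor.get_obs(); r=R.from_quat(o["tool_rot"]).as_matrix()
print(o["clock"],o["eef_pos"],r.round(4).tolist())
im,uv,p=cloud("wrist",red)
print(len(p)); k=p[:,2]>.25; t=p[k]
print("cap",k.sum(),t.mean(0),t.min(0),t.max(0), uv[k].mean(0))
cv2.imwrite("pics/w1.png",im[...,::-1])
E
```

```text
2.3 [ 0.50461442 -0.26027322  0.32845928] [[0.0145, 0.9999, -0.0013], [0.9999, -0.0145, 0.0001], [0.0001, -0.0013, -1.0]]
2370
cap 1531 [ 0.50268032 -0.25627152  0.2587433 ] [ 0.48984308 -0.27045255  0.25002042] [ 0.51591071 -0.24482208  0.26291526] [322.14108426 207.27563684]
```

View pics/w1.png

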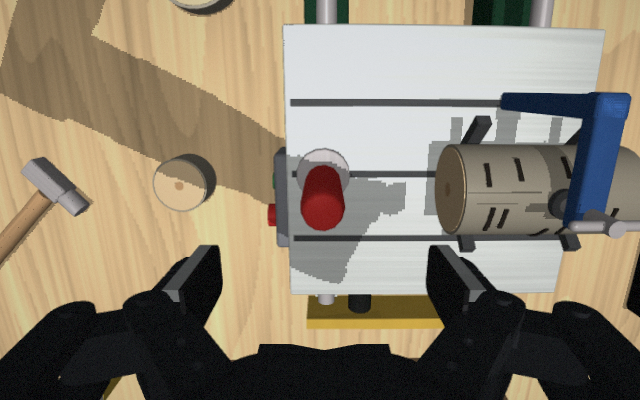

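The wrist picture shows the handle at (322,200), centred between the open fingers. Its axis measures (0.503, -0.2575) with the top at z = 0.262, as expected, and the log is clear of the right finger.

arm_command([
  {"dx":0.1,"dy":-0.1,"dz":1,"wx":0,"wy":0,"wz":0,"grip":8.5},
  {"dx":0.25,"dy":-0.15,"dz":3,"wx":0,"wy":0,"wz":0,"grip":8.5},
  {"dx":0.25,"dy":-0.15,"dz":5,"wx":0,"wy":0,"wz":0,"grip":8.5},
  {"dx":0.25,"dy":-0.15,"dz":7,"wx":0,"wy":0,"wz":0,"grip":8.5},
  {"dx":0.25,"dy":-0.15,"dz":8.5,"wx":0,"wy":0,"wz":0,"grip":8.5},
  {"dx":0.25,"dy":-0.15,"dz":9.5,"wx":0,"wy":0,"wz":0,"grip":8.5},
  {"dx":0.25,"dy":-0.15,"dz":10,"wx":0,"wy":0,"wz":0,"grip":8.5},
  {"dx":0.25,"dy":-0.15,"dz":10,"wx":0,"wy":0,"wz":0,"grip":8.5},
])

```text
clock: 3.15
eef_pos: [0.5024, -0.2543, 0.2299]
tool_rot: [0.711, 0.703, -0.0, -0.0]
ft_force: [0.5, -0.1, 0.6]
grip_width: 0.0851
grasp_force: 0.0
```

arm_command([
  {"dx":0,"dy":0,"dz":0,"wx":0,"wy":0,"wz":0,"grip":5},
  {"dx":0,"dy":0,"dz":0,"wx":0,"wy":0,"wz":0,"grip":3.5},
  {"dx":0,"dy":0,"dz":0,"wx":0,"wy":0,"wz":0,"grip":2},
  {"dx":0,"dy":0,"dz":0,"wx":0,"wy":0,"wz":0,"grip":2},
  {"dx":0,"dy":0,"dz":0,"wx":0,"wy":0,"wz":0,"grip":2},
  {"dx":0,"dy":0,"dz":0,"wx":0,"wy":0,"wz":0,"grip":2},
])

```text
clock: 3.75
eef_pos: [0.5036, -0.2551, 0.2308]
tool_rot: [0.711, 0.703, 0.001, 0.001]
ft_force: [2.7, 0.5, 2.3]
grip_width: 0.0267
grasp_force: 59.2
```

arm_command([
  {"dx":0.5,"dy":0,"dz":0,"wx":0,"wy":0,"wz":0,"grip":2},
  {"dx":1.5,"dy":0,"dz":-0.02,"wx":0,"wy":0,"wz":0,"grip":2},
  {"dx":3,"dy":0,"dz":-0.05,"wx":0,"wy":0,"wz":0,"grip":2},
  {"dx":5,"dy":0,"dz":-0.08,"wx":0,"wy":0,"wz":0,"grip":2},
  {"dx":7.5,"dy":0,"dz":-0.12,"wx":0,"wy":0,"wz":0,"grip":2},
  {"dx":10,"dy":0,"dz":-0.16,"wx":0,"wy":0,"wz":0,"grip":2},
  {"dx":12.5,"dy":0,"dz":-0.2,"wx":0,"wy":0,"wz":0,"grip":2},
  {"dx":15,"dy":0,"dz":-0.24,"wx":0,"wy":0,"wz":0,"grip":2},
  {"dx":17.5,"dy":0,"dz":-0.28,"wx":0,"wy":0,"wz":0,"grip":2},
  {"dx":20,"dy":0,"dz":-0.32,"wx":0,"wy":0,"wz":0,"grip":2},
])

```text
clock: 4.75
eef_pos: [0.5064, -0.0534, 0.234]
tool_rot: [0.711, 0.703, 0.001, 0.002]
ft_force: [9.8, -1.5, 0.7]
grip_width: 0.0268
grasp_force: 59.4
```

arm_command([
  {"dx":2.5,"dy":0,"dz":-0.04,"wx":0,"wy":0,"wz":0,"grip":2},
  {"dx":5,"dy":0,"dz":-0.08,"wx":0,"wy":0,"wz":0,"grip":2},
  {"dx":7.5,"dy":0,"dz":-0.12,"wx":0,"wy":0,"wz":0,"grip":2},
  {"dx":10,"dy":0,"dz":-0.16,"wx":0,"wy":0,"wz":0,"grip":2},
  {"dx":12.5,"dy":0,"dz":-0.2,"wx":0,"wy":0,"wz":0,"grip":2},
  {"dx":15,"dy":0,"dz":-0.24,"wx":0,"wy":0,"wz":0,"grip":2},
  {"dx":17.5,"dy":0,"dz":-0.28,"wx":0,"wy":0,"wz":0,"grip":2},
  {"dx":20,"dy":0,"dz":-0.32,"wx":0,"wy":0,"wz":0,"grip":2},
  {"dx":21.5,"dy":0,"dz":-0.35,"wx":0,"wy":0,"wz":0,"grip":2},
  {"dx":22.5,"dy":0,"dz":-0.36,"wx":0,"wy":0,"wz":0,"grip":2},
])

```text
clock: 5.75
eef_pos: [0.5096, 0.1718, 0.2376]
tool_rot: [0.711, 0.704, 0.002, 0.002]
ft_force: [11.4, -1.3, 1.9]
grip_width: 0.0265
grasp_force: 59.7
```

arm_command([
  {"dx":1,"dy":0.05,"dz":-0.02,"wx":0,"wy":0,"wz":0,"grip":2},
  {"dx":2,"dy":0.1,"dz":-0.03,"wx":0,"wy":0,"wz":0,"grip":2},
  {"dx":3,"dy":0.1,"dz":-0.05,"wx":0,"wy":0,"wz":0,"grip":2},
  {"dx":4,"dy":0.15,"dz":-0.06,"wx":0,"wy":0,"wz":0,"grip":2},
  {"dx":5,"dy":0.15,"dz":-0.08,"wx":0,"wy":0,"wz":0,"grip":2},
  {"dx":5.6,"dy":0.15,"dz":-0.1,"wx":0,"wy":0,"wz":0,"grip":2},
  {"dx":6,"dy":0.15,"dz":-0.1,"wx":0,"wy":0,"wz":0,"grip":2},
  {"dx":6.4,"dy":0.15,"dz":-0.1,"wx":0,"wy":0,"wz":0,"grip":2},
  {"dx":6.4,"dy":0.15,"dz":-0.1,"wx":0,"wy":0,"wz":0,"grip":2},
  {"dx":6.4,"dy":0.15,"dz":-0.1,"wx":0,"wy":0,"wz":0,"grip":2},
])

```text
clock: 6.75
eef_pos: [0.5105, 0.2344, 0.2386]
tool_rot: [0.711, 0.703, 0.001, 0.002]
ft_force: [6.7, -0.1, 3.3]
grip_width: 0.0263
grasp_force: 59.5
```

arm_command([
  {"dx":0.2,"dy":0.05,"dz":0,"wx":0,"wy":0,"wz":0,"grip":2},
  {"dx":0.2,"dy":0.05,"dz":0,"wx":0,"wy":0,"wz":0,"grip":2},
])

```text
clock: 6.95
eef_pos: [0.5105, 0.2364, 0.2386]
tool_rot: [0.711, 0.703, 0.001, 0.001]
ft_force: [5.5, 0.2, 4.7]
grip_width: 0.0272
grasp_force: 59.6
```

```bash
cat > t.py <<'E'
from h import *
import json,os
o=monitor.get_obs(); e=o["eef_pos"]; c=viewer.get_calibration("wrist"); im,d=viewer.camera("wrist")
h=cv2.cvtColor(im,cv2.COLOR_RGB2HSV)
m=((h[...,0]<6)|(h[...,0]>174))&(h[...,1]>140)&(h[...,2]>35)&(d>0)
v,u=np.nonzero(m); p=pts(c,np.c_[u,v],d[v,u]); p=p[(p[:,2]>.19)&(np.linalg.norm(p[:,:2]-e[:2],axis=1)<.1)]
x=np.percentile(p[:,0],[1,99]); q=p[p[:,2]>np.percentile(p[:,2],99)-.006]; y=np.percentile(q[:,1],[1,99]); ym=np.percentile(p[:,1],99)
L=json.load(open("log.json")) if os.path.exists("log.json") else []
L.append([o["clock"],float(ym-.014)]); json.dump(L,open("log.json","w"))
print("t",round(o["clock"],2),"n",len(p),"grip",o["grip_width"].round(4),"eef",e.round(4),"hx",x.mean().round(4),"capy",y.round(4),"hy",(ym-.014).round(4),"top",p[:,2].max().round(4))
print("joint",(ym-.014+.2577).round(4),"off eef-handle y mm",((e[1]-ym+.014)*1000).round(1),"v",[round((b[1]-a[1])/(b[0]-a[0]),4) for a,b in zip(L[-4:],L[-3:])])
E
python3 t.py
```

```text
Traceback (most recent call last):
  File "t.py", line 10, in <module>
    print("t",round(o["clock"],2),"n",len(p),"grip",o["grip_width"].round(4),"eef",e.round(4),"hx",x.mean().round(4),"capy",y.round(4),"hy",(ym-.014).round(4),"top",p[:,2].max().round(4))
                                                    ^^^^^^^^^^^^^^^^^^^^^
AttributeError: 'float' object has no attribute 'round'
```

```bash
sed -i 's/o\["grip_width"\].round(4)/round(o["grip_width"],4)/' t.py; rm log.json; python3 t.py
```

```text
t 7.0 n 8546 grip 0.0267 eef [0.5105 0.2363 0.2386] hx 0.5093 capy [0.2239 0.2449] hy 0.2331 top 0.2948Traceback (most recent call last):
  File "t.py", line 11, in <module>
    print("joint",(ym-.014+.2577).round(4),"off eef-handle y mm",((e[1]-ym+.014)*1000).round(1),"v",[round((b[1]-a[1])/(b[0]-a[0]),4) for a,b in zip(L[-4:],L[-3:])])
                                                                                                           ~~~~~~~~~~~^^~~~~~~~~~~
ZeroDivisionError: float division by zero
```

```bash
sed -i 's/zip(L\[-4:\],L\[-3:\])/list(zip(L[:-1],L[1:]))[-4:]/' t.py; rm log.json
```

arm_command([
  {"dx":0,"dy":0,"dz":0,"wx":0,"wy":0,"wz":0,"grip":8.5},
  {"dx":0,"dy":0,"dz":0,"wx":0,"wy":0,"wz":0,"grip":8.5},
  {"dx":-0.2,"dy":0,"dz":0,"wx":0,"wy":0,"wz":0,"grip":8.5},
  {"dx":-0.4,"dy":0,"dz":0,"wx":0,"wy":0,"wz":0,"grip":8.5},
])

```text
clock: 7.45
eef_pos: [0.5091, 0.2318, 0.2371]
tool_rot: [0.711, 0.703, -0.001, -0.0]
ft_force: [0.4, -0.0, -0.1]
grip_width: 0.0829
grasp_force: 0.0
```

```bash
python3 t.py
```

```text
t 7.45 n 8228 grip 0.0829 eef [0.5091 0.2318 0.2371] hx 0.5093 capy [0.2211 0.2379] hy 0.2262 top 0.2938
joint 0.4839 off eef-handle y mm 5.6 v []
```

arm_command([
  {"dx":-0.9,"dy":0,"dz":0.01,"wx":0,"wy":0,"wz":0,"grip":8.5},
  {"dx":-1.5,"dy":0,"dz":0.02,"wx":0,"wy":0,"wz":0,"grip":8.5},
  {"dx":-2.1,"dy":0,"dz":0.03,"wx":0,"wy":0,"wz":0,"grip":8.5},
])

```text
clock: 7.8
eef_pos: [0.5097, 0.2101, 0.2375]
tool_rot: [0.711, 0.703, -0.0, -0.0]
ft_force: [-0.4, 0.3, 0.0]
grip_width: 0.085
grasp_force: 0.0
```

```bash
python3 t.py
```

```text
t 7.8 n 8521 grip 0.085 eef [0.5097 0.2101 0.2375] hx 0.5091 capy [0.2035 0.226 ] hy 0.2144 top 0.2702
joint 0.4721 off eef-handle y mm -4.2 v [-0.0339]
```

arm_command([
  {"dx":-0.3,"dy":0,"dz":0.01,"wx":0,"wy":0,"wz":0,"grip":8.5},
  {"dx":-0.8,"dy":0,"dz":0.01,"wx":0,"wy":0,"wz":0,"grip":8.5},
  {"dx":-1.25,"dy":0,"dz":0.02,"wx":0,"wy":0,"wz":0,"grip":8.5},
  {"dx":-1.7,"dy":0,"dz":0.03,"wx":0,"wy":0,"wz":0,"grip":8.5},
])

```text
clock: 8.25
eef_pos: [0.5096, 0.1937, 0.2372]
tool_rot: [0.711, 0.703, 0.0, 0.0]
ft_force: [0.5, -0.2, 0.5]
grip_width: 0.0851
grasp_force: 0.0
```

```bash
python3 t.py
```

```text
t 8.25 n 8589 grip 0.0851 eef [0.5096 0.1937 0.2372] hx 0.5089 capy [0.1848 0.2074] hy 0.1957 top 0.2699
joint 0.4534 off eef-handle y mm -2.0 v [-0.0339, -0.0415]
```

arm_command([
  {"dx":-0.5,"dy":0,"dz":0.01,"wx":0,"wy":0,"wz":0,"grip":8.5},
  {"dx":-1.0,"dy":0,"dz":0.02,"wx":0,"wy":0,"wz":0,"grip":8.5},
  {"dx":-1.45,"dy":0,"dz":0.03,"wx":0,"wy":0,"wz":0,"grip":8.5},
  {"dx":-1.95,"dy":0,"dz":0.04,"wx":0,"wy":0,"wz":0,"grip":8.5},
  {"dx":-2.4,"dy":0,"dz":0.05,"wx":0,"wy":0,"wz":0,"grip":8.5},
  {"dx":-2.9,"dy":0,"dz":0.05,"wx":0,"wy":0,"wz":0,"grip":8.5},
])

```text
clock: 8.9
eef_pos: [0.5093, 0.1646, 0.2367]
tool_rot: [0.711, 0.703, -0.0, -0.0]
ft_force: [-0.1, -0.4, -0.8]
grip_width: 0.085
grasp_force: 0.0
```

```bash
python3 t.py
```

```text
t 8.9 n 8629 grip 0.085 eef [0.5093 0.1646 0.2367] hx 0.5085 capy [0.155  0.1774] hy 0.1658 top 0.2693
joint 0.4235 off eef-handle y mm -1.2 v [-0.0339, -0.0415, -0.046]
```

arm_command([
  {"dx":-0.6,"dy":0,"dz":0.01,"wx":0,"wy":0,"wz":0,"grip":8.5},
  {"dx":-1.1,"dy":0,"dz":0.02,"wx":0,"wy":0,"wz":0,"grip":8.5},
  {"dx":-1.6,"dy":0,"dz":0.03,"wx":0,"wy":0,"wz":0,"grip":8.5},
  {"dx":-2.1,"dy":0,"dz":0.04,"wx":0,"wy":0,"wz":0,"grip":8.5},
  {"dx":-2.6,"dy":0,"dz":0.05,"wx":0,"wy":0,"wz":0,"grip":8.5},
  {"dx":-3.1,"dy":0,"dz":0.05,"wx":0,"wy":0,"wz":0,"grip":8.5},
  {"dx":-3.6,"dy":0,"dz":0.06,"wx":0,"wy":0,"wz":0,"grip":8.5},
  {"dx":-4.1,"dy":0,"dz":0.07,"wx":0,"wy":0,"wz":0,"grip":8.5},
  {"dx":-4.6,"dy":0,"dz":0.08,"wx":0,"wy":0,"wz":0,"grip":8.5},
  {"dx":-5.0,"dy":0,"dz":0.08,"wx":0,"wy":0,"wz":0,"grip":8.5},
])

```text
clock: 9.95
eef_pos: [0.5087, 0.1145, 0.2359]
tool_rot: [0.711, 0.703, -0.0, 0.0]
ft_force: [0.0, 0.0, 0.0]
grip_width: 0.0851
grasp_force: 0.0
```

```bash
python3 t.py
```

```text
t 9.95 n 8631 grip 0.0851 eef [0.5087 0.1145 0.2359] hx 0.5078 capy [0.1047 0.1272] hy 0.1156 top 0.269
joint 0.3733 off eef-handle y mm -1.1 v [-0.0339, -0.0415, -0.046, -0.0478]
```

arm_command([
  {"dx":-0.65,"dy":0,"dz":0.01,"wx":0,"wy":0,"wz":0,"grip":8.5},
  {"dx":-1.15,"dy":0,"dz":0.02,"wx":0,"wy":0,"wz":0,"grip":8.5},
  {"dx":-1.6,"dy":0,"dz":0.03,"wx":0,"wy":0,"wz":0,"grip":8.5},
  {"dx":-2.1,"dy":0,"dz":0.04,"wx":0,"wy":0,"wz":0,"grip":8.5},
  {"dx":-2.6,"dy":0,"dz":0.05,"wx":0,"wy":0,"wz":0,"grip":8.5},
  {"dx":-3.1,"dy":0,"dz":0.05,"wx":0,"wy":0,"wz":0,"grip":8.5},
  {"dx":-3.55,"dy":0,"dz":0.06,"wx":0,"wy":0,"wz":0,"grip":8.5},
  {"dx":-4.05,"dy":0,"dz":0.07,"wx":0,"wy":0,"wz":0,"grip":8.5},
  {"dx":-4.5,"dy":0,"dz":0.08,"wx":0,"wy":0,"wz":0,"grip":8.5},
  {"dx":-5.0,"dy":0,"dz":0.08,"wx":0,"wy":0,"wz":0,"grip":8.5},
])

```text
clock: 11.0
eef_pos: [0.5082, 0.0647, 0.2351]
tool_rot: [0.711, 0.703, 0.0, -0.0]
ft_force: [0.4, 0.3, 0.6]
grip_width: 0.0852
grasp_force: 0.0
```

```bash
python3 t.py
```

```text
t 11.0 n 8657 grip 0.0852 eef [0.5082 0.0647 0.2351] hx 0.5071 capy [0.0542 0.0766] hy 0.065 top 0.2677
joint 0.3227 off eef-handle y mm -0.3 v [-0.0415, -0.046, -0.0478, -0.0482]
```

arm_command([
  {"dx":-0.65,"dy":0,"dz":0.01,"wx":0,"wy":0,"wz":0,"grip":8.5},
  {"dx":-1.15,"dy":0,"dz":0.02,"wx":0,"wy":0,"wz":0,"grip":8.5},
  {"dx":-1.6,"dy":0,"dz":0.03,"wx":0,"wy":0,"wz":0,"grip":8.5},
  {"dx":-2.1,"dy":0,"dz":0.04,"wx":0,"wy":0,"wz":0,"grip":8.5},
  {"dx":-2.6,"dy":0,"dz":0.05,"wx":0,"wy":0,"wz":0,"grip":8.5},
  {"dx":-3.1,"dy":0,"dz":0.05,"wx":0,"wy":0,"wz":0,"grip":8.5},
  {"dx":-3.55,"dy":0,"dz":0.06,"wx":0,"wy":0,"wz":0,"grip":8.5},
  {"dx":-4.05,"dy":0,"dz":0.07,"wx":0,"wy":0,"wz":0,"grip":8.5},
  {"dx":-4.5,"dy":0,"dz":0.08,"wx":0,"wy":0,"wz":0,"grip":8.5},
  {"dx":-5.0,"dy":0,"dz":0.08,"wx":0,"wy":0,"wz":0,"grip":8.5},
])

```text
clock: 12.05
eef_pos: [0.5076, 0.0146, 0.2343]
tool_rot: [0.711, 0.703, -0.0, -0.0]
ft_force: [-0.6, -0.2, -0.1]
grip_width: 0.0849
grasp_force: 0.0
```

```bash
python3 t.py
```

```text
t 12.05 n 8656 grip 0.0849 eef [0.5076 0.0146 0.2343] hx 0.5064 capy [0.0035 0.0258] hy 0.0143 top 0.2676
joint 0.272 off eef-handle y mm 0.4 v [-0.046, -0.0478, -0.0482, -0.0483]
```

arm_command([
  {"dx":-0.7,"dy":0,"dz":0.01,"wx":0,"wy":0,"wz":0,"grip":8.5},
  {"dx":-1.2,"dy":0,"dz":0.02,"wx":0,"wy":0,"wz":0,"grip":8.5},
  {"dx":-1.7,"dy":-0.05,"dz":0.03,"wx":0,"wy":0,"wz":0,"grip":8.5},
  {"dx":-2.2,"dy":-0.05,"dz":0.04,"wx":0,"wy":0,"wz":0,"grip":8.5},
  {"dx":-2.65,"dy":-0.05,"dz":0.05,"wx":0,"wy":0,"wz":0,"grip":8.5},
  {"dx":-3.15,"dy":-0.05,"dz":0.05,"wx":0,"wy":0,"wz":0,"grip":8.5},
  {"dx":-3.65,"dy":-0.05,"dz":0.06,"wx":0,"wy":0,"wz":0,"grip":8.5},
  {"dx":-4.1,"dy":-0.05,"dz":0.07,"wx":0,"wy":0,"wz":0,"grip":8.5},
  {"dx":-4.6,"dy":-0.05,"dz":0.08,"wx":0,"wy":0,"wz":0,"grip":8.5},
  {"dx":-5.1,"dy":-0.05,"dz":0.08,"wx":0,"wy":0,"wz":0,"grip":8.5},
])

```text
clock: 13.1
eef_pos: [0.5065, -0.0364, 0.2335]
tool_rot: [0.711, 0.703, -0.0, -0.0]
ft_force: [-0.2, 0.2, -0.3]
grip_width: 0.0849
grasp_force: 0.0
```

```bash
python3 t.py
```

```text
t 13.1 n 8656 grip 0.0849 eef [ 0.5065 -0.0364  0.2335] hx 0.5056 capy [-0.0473 -0.0248] hy -0.0364 top 0.2662
joint 0.2213 off eef-handle y mm 0.0 v [-0.0478, -0.0482, -0.0483, -0.0483]
```

arm_command([
  {"dx":-0.7,"dy":0,"dz":0.01,"wx":0,"wy":0,"wz":0,"grip":8.5},
  {"dx":-1.2,"dy":0,"dz":0.02,"wx":0,"wy":0,"wz":0,"grip":8.5},
  {"dx":-1.7,"dy":0,"dz":0.03,"wx":0,"wy":0,"wz":0,"grip":8.5},
  {"dx":-2.2,"dy":0,"dz":0.04,"wx":0,"wy":0,"wz":0,"grip":8.5},
  {"dx":-2.65,"dy":0,"dz":0.05,"wx":0,"wy":0,"wz":0,"grip":8.5},
  {"dx":-3.15,"dy":0,"dz":0.05,"wx":0,"wy":0,"wz":0,"grip":8.5},
  {"dx":-3.65,"dy":0,"dz":0.06,"wx":0,"wy":0,"wz":0,"grip":8.5},
  {"dx":-4.1,"dy":0,"dz":0.07,"wx":0,"wy":0,"wz":0,"grip":8.5},
  {"dx":-4.6,"dy":0,"dz":0.08,"wx":0,"wy":0,"wz":0,"grip":8.5},
  {"dx":-5.1,"dy":0,"dz":0.08,"wx":0,"wy":0,"wz":0,"grip":8.5},
])

```text
clock: 14.15
eef_pos: [0.506, -0.0874, 0.2327]
tool_rot: [0.711, 0.703, -0.0, -0.0]
ft_force: [0.2, 0.3, 0.8]
grip_width: 0.0851
grasp_force: 0.0
```

```bash
python3 t.py
```

```text
t 14.15 n 8627 grip 0.0851 eef [ 0.506  -0.0874  0.2327] hx 0.505 capy [-0.0979 -0.0755] hy -0.0871 top 0.2654
joint 0.1706 off eef-handle y mm -0.3 v [-0.0482, -0.0483, -0.0483, -0.0483]
```

arm_command([
  {"dx":-0.7,"dy":0,"dz":0.01,"wx":0,"wy":0,"wz":0,"grip":8.5},
  {"dx":-1.2,"dy":-0.05,"dz":0.02,"wx":0,"wy":0,"wz":0,"grip":8.5},
  {"dx":-1.7,"dy":-0.1,"dz":0.03,"wx":0,"wy":0,"wz":0,"grip":8.5},
  {"dx":-2.2,"dy":-0.1,"dz":0.04,"wx":0,"wy":0,"wz":0,"grip":8.5},
  {"dx":-2.65,"dy":-0.1,"dz":0.05,"wx":0,"wy":0,"wz":0,"grip":5.5},
  {"dx":-3.15,"dy":-0.1,"dz":0.05,"wx":0,"wy":0,"wz":0,"grip":3.5},
  {"dx":-3.65,"dy":-0.1,"dz":0.06,"wx":0,"wy":0,"wz":0,"grip":2},
  {"dx":-4.1,"dy":-0.1,"dz":0.07,"wx":0,"wy":0,"wz":0,"grip":2},
  {"dx":-4.6,"dy":-0.1,"dz":0.08,"wx":0,"wy":0,"wz":0,"grip":2},
  {"dx":-5.0,"dy":-0.1,"dz":0.08,"wx":0,"wy":0,"wz":0,"grip":2},
])

```text
clock: 15.2
eef_pos: [0.5053, -0.1375, 0.2322]
tool_rot: [0.711, 0.703, 0.001, 0.001]
ft_force: [3.5, -0.5, 0.6]
grip_width: 0.0268
grasp_force: 59.1
```

arm_command([
  {"dx":-0.3,"dy":0,"dz":0,"wx":0,"wy":0,"wz":0,"grip":2},
  {"dx":-0.6,"dy":0,"dz":0.01,"wx":0,"wy":0,"wz":0,"grip":2},
  {"dx":-0.8,"dy":0,"dz":0.01,"wx":0,"wy":0,"wz":0,"grip":2},
  {"dx":-0.8,"dy":0,"dz":0.01,"wx":0,"wy":0,"wz":0,"grip":2},
])

```text
clock: 15.6
eef_pos: [0.5051, -0.1453, 0.2321]
tool_rot: [0.711, 0.703, 0.001, 0.001]
ft_force: [5.4, -0.9, -0.9]
grip_width: 0.0261
grasp_force: 59.1
```

```bash
python3 t.py
```

```text
t 15.6 n 8681 grip 0.0261 eef [ 0.5051 -0.1453  0.2321] hx 0.504 capy [-0.1557 -0.1334] hy -0.145 top 0.2649
joint 0.1127 off eef-handle y mm -0.3 v [-0.0483, -0.0483, -0.0483, -0.0399]
```

arm_command([
  {"dx":-0.6,"dy":-0.02,"dz":0.01,"wx":0,"wy":0,"wz":0,"grip":2},
  {"dx":-1.6,"dy":-0.02,"dz":0.02,"wx":0,"wy":0,"wz":0,"grip":2},
  {"dx":-2.8,"dy":-0.02,"dz":0.04,"wx":0,"wy":0,"wz":0,"grip":2},
  {"dx":-4,"dy":-0.02,"dz":0.06,"wx":0,"wy":0,"wz":0,"grip":2},
  {"dx":-5.2,"dy":-0.02,"dz":0.08,"wx":0,"wy":0,"wz":0,"grip":2},
  {"dx":-6.4,"dy":-0.02,"dz":0.1,"wx":0,"wy":0,"wz":0,"grip":2},
  {"dx":-7.4,"dy":-0.02,"dz":0.12,"wx":0,"wy":0,"wz":0,"grip":2},
  {"dx":-8.2,"dy":-0.02,"dz":0.13,"wx":0,"wy":0,"wz":0,"grip":2},
  {"dx":-8.8,"dy":-0.02,"dz":0.14,"wx":0,"wy":0,"wz":0,"grip":2},
  {"dx":-9.2,"dy":-0.02,"dz":0.15,"wx":0,"wy":0,"wz":0,"grip":2},
])

```text
clock: 16.65
eef_pos: [0.5038, -0.2374, 0.2306]
tool_rot: [0.711, 0.703, 0.001, 0.001]
ft_force: [4.6, -0.6, 0.8]
grip_width: 0.0269
grasp_force: 59.3
```

arm_command([
  {"dx":-0.2,"dy":0,"dz":0,"wx":0,"wy":0,"wz":0,"grip":2},
  {"dx":-0.4,"dy":0,"dz":0.01,"wx":0,"wy":0,"wz":0,"grip":2},
  {"dx":-0.6,"dy":0,"dz":0.01,"wx":0,"wy":0,"wz":0,"grip":2},
  {"dx":-0.8,"dy":0,"dz":0.01,"wx":0,"wy":0,"wz":0,"grip":2},
  {"dx":-1.0,"dy":0,"dz":0.02,"wx":0,"wy":0,"wz":0,"grip":2},
  {"dx":-1.2,"dy":0,"dz":0.02,"wx":0,"wy":0,"wz":0,"grip":2},
  {"dx":-1.4,"dy":0,"dz":0.02,"wx":0,"wy":0,"wz":0,"grip":2},
  {"dx":-1.6,"dy":0,"dz":0.03,"wx":0,"wy":0,"wz":0,"grip":2},
  {"dx":-1.6,"dy":0,"dz":0.03,"wx":0,"wy":0,"wz":0,"grip":2},
])

```text
clock: 17.55
eef_pos: [0.5036, -0.2531, 0.2304]
tool_rot: [0.711, 0.703, 0.0, 0.001]
ft_force: [5.9, 0.4, 0.9]
grip_width: 0.0267
grasp_force: 59.3
```

```bash
python3 t.py
```

```text
t 17.55 n 8679 grip 0.0267 eef [ 0.5036 -0.2531  0.2304] hx 0.5024 capy [-0.2637 -0.2412] hy -0.2528 top 0.2629
joint 0.0049 off eef-handle y mm -0.3 v [-0.0483, -0.0483, -0.0399, -0.0553]
```

arm_command([
  {"dx":-0.1,"dy":0,"dz":0,"wx":0,"wy":0,"wz":0,"grip":2},
  {"dx":-0.2,"dy":0,"dz":0,"wx":0,"wy":0,"wz":0,"grip":2},
  {"dx":-0.3,"dy":0,"dz":0,"wx":0,"wy":0,"wz":0,"grip":2},
  {"dx":-0.4,"dy":0,"dz":0,"wx":0,"wy":0,"wz":0,"grip":2},
  {"dx":-0.5,"dy":0,"dz":0,"wx":0,"wy":0,"wz":0,"grip":2},
  {"dx":-0.5,"dy":0,"dz":0,"wx":0,"wy":0,"wz":0,"grip":2},
])

```text
clock: 18.2
eef_pos: [0.5036, -0.2579, 0.2303]
tool_rot: [0.711, 0.703, 0.001, 0.001]
ft_force: [5.5, -0.8, 0.9]
grip_width: 0.0267
grasp_force: 59.2
```

arm_command([
  {"dx":-0.1,"dy":0,"dz":0,"wx":0,"wy":0,"wz":0,"grip":2},
  {"dx":-0.2,"dy":0,"dz":0,"wx":0,"wy":0,"wz":0,"grip":2},
  {"dx":-0.2,"dy":0,"dz":0,"wx":0,"wy":0,"wz":0,"grip":2},
])

```text
clock: 18.5
eef_pos: [0.5035, -0.2587, 0.2303]
tool_rot: [0.711, 0.704, 0.001, -0.0]
ft_force: [4.7, 4.0, 1.2]
grip_width: 0.0265
grasp_force: 59.4
```

On the home stop: the reaction is +4 N along y. I'll release and retreat upward.

arm_command([
  {"dx":0.1,"dy":0,"dz":0,"wx":0,"wy":0,"wz":0,"grip":3.5},
  {"dx":0.1,"dy":0,"dz":0,"wx":0,"wy":0,"wz":0,"grip":8.5},
  {"dx":0.1,"dy":0,"dz":0,"wx":0,"wy":0,"wz":0,"grip":8.5},
  {"dx":0.1,"dy":0,"dz":0,"wx":0,"wy":0,"wz":0,"grip":8.5},
  {"dx":0.1,"dy":0,"dz":0,"wx":0,"wy":0,"wz":0,"grip":8.5},
  {"dx":0.1,"dy":0,"dz":0,"wx":0,"wy":0,"wz":0,"grip":8.5},
])

```text
clock: 19.1
eef_pos: [0.5027, -0.259, 0.23]
tool_rot: [0.711, 0.703, -0.0, -0.0]
ft_force: [0.0, 0.1, -0.5]
grip_width: 0.0854
grasp_force: 0.0
```

arm_command([
  {"dx":0,"dy":-0.05,"dz":-1,"wx":0,"wy":0,"wz":0,"grip":8.5},
  {"dx":0,"dy":-0.05,"dz":-3,"wx":0,"wy":0,"wz":0,"grip":8.5},
  {"dx":0,"dy":-0.05,"dz":-5,"wx":0,"wy":0,"wz":0,"grip":8.5},
  {"dx":0,"dy":-0.05,"dz":-7,"wx":0,"wy":0,"wz":0,"grip":8.5},
  {"dx":0,"dy":-0.05,"dz":-9,"wx":0,"wy":0,"wz":0,"grip":8.5},
  {"dx":0,"dy":-0.05,"dz":-10,"wx":0,"wy":0,"wz":0,"grip":8.5},
  {"dx":0,"dy":-0.05,"dz":-10,"wx":0,"wy":0,"wz":0,"grip":8.5},
  {"dx":0,"dy":-0.05,"dz":-10,"wx":0,"wy":0,"wz":0,"grip":8.5},
])

```text
clock: 19.9
eef_pos: [0.5023, -0.2589, 0.3296]
tool_rot: [0.711, 0.703, -0.0, -0.0]
ft_force: [0.4, 0.4, -0.3]
grip_width: 0.0849
grasp_force: 0.0
```

```bash
python3 t.py; python3 - <<'E'
from h import *
im,d=viewer.camera("wrist"); cv2.imwrite("pics/w2.png",im[...,::-1])
E
python3 t.py
```

```text
t 19.9 n 2201 grip 0.0849 eef [ 0.5023 -0.2589  0.3296] hx 0.5026 capy [-0.2695 -0.2468] hy -0.2584 top 0.2625
joint -0.0007 off eef-handle y mm -0.6 v [-0.0483, -0.0399, -0.0553, -0.0024]
t 20.0 n 2212 grip 0.0852 eef [ 0.502  -0.2587  0.3288] hx 0.5026 capy [-0.2695 -0.2467] hy -0.2583 top 0.2627
joint -0.0006 off eef-handle y mm -0.4 v [-0.0399, -0.0553, -0.0024, 0.0003]
```

View pics/w2.png

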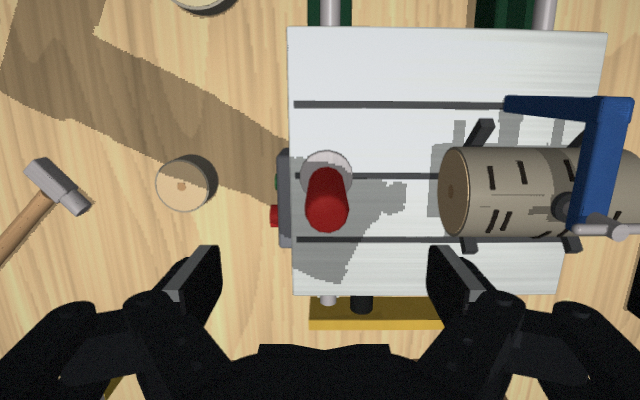

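The picture shows the table at rest against the home stop. The handle is at (326,205), as at the start, the gripper is open and clear above it, and the slice at (183,183) has not moved.

```bash
python3 -c "
from workcell import job
print(job.job_done())"
```

```text
the job is handed in; nothing more can be done
None
```

The job is handed in: the table was pushed to about 9 mm short of the far stop, followed back untouched to about 15 cm from home, caught, eased onto the home stop and released. No verdict came back.

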